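Hang a glaze sample on the display rail

ROBOT

A 6-joint arm with a two-finger parallel gripper is mounted at the origin on the work surface. World frame = base frame: x ahead of the robot, y to its left, z up, the work surface at z = 0. Lengths are in mm, angles in rad, forces in N, time in s.
With the tool pointing down it reaches from about 350 to 975 mm from the base axis. Payload 7.1 kg.
Tool frame: the origin (TCP) lies at the very end of the fingers, on their centre line; the grasp point (between the pads) lies 19 mm behind it (ctrl.tcp_to_grasp is the distance from the TCP to the grasp point, in mm); z points along the fingers, x is the direction in which the jaws open and shut, and the axes are right-handed (so a half turn about z gives the same grasp; the last joint's range is limited). The gripper opens to 88 mm and grips with 3 to 60 N. Pads are 20 mm wide; open, the fingers measure 115 mm over their backs; the gripper's body (75 mm by 178 mm) begins 61 mm behind the grasp point.
Start: joints at [1.146, 0.423, 1.63, -0, 1.089, -0.019], TCP at [246.689, 574.238, 222.675] pointing down, gripper open.
Joint ranges: [-3, 3], [-0.9, 2.11], [0.09, 2.58], [-1.31, 4.45], [0.11, 2.69], [-2.54, 2.54]. Speed limits (rad/s): [2.39, 2.39, 3.01, 3.14, 3.14, 3.14].

INTERFACE

Orientations are given as a rotation vector (axis times angle).
In Python, from workcell import get_obs, viewer, ctrl, masks_of gives the robot as it stands. The module is installed in compiled form; this text tells all that it offers.
- The arm moves only by the shell command python3 -m inch 'ROWS'. ROWS is JSON, a list of rows, each an object of numbers: "tx", "ty", "tz": the shift along the tool's x, y, z in cm; "ax", "ay", "az": the turn, a rotation vector about the tool's x, y, z in degrees; "jaw": the opening, from 0 (shut) to 1 (fully open). In form: [{"tx": .., "ty": .., "tz": .., "ax": .., "ay": .., "az": .., "jaw": ..}, ...]. A call has 1 to 12 rows; each row shifts and turns the commanded pose from where the row before left it, along the tool's axes as they then stand; what a row does not reach is not made up. A row lasts 1/8 s, in which the tool goes at most 62.5 mm and 10.7 degrees, less where a joint would pass 70% of its speed; a pose out of reach is approached as far as the arm can. A call is refused whole if a number of a shift passes 6.25 or a number of a turn 10.7, either way. A call with a gripper value outside its range is refused whole. The fingers move at their own pace and stop on an object; the grip force is fixed at half the most. Time passes only in rows, so rows that do not move let the fingers close. It gives the time, the measured TCP pose, the force and the opening at its end, in the units of the state.
- get_obs(): the state, without advancing time (a new reading comes with each control period).
- viewer.get_image(name): name is "side" or "top"; returns (picture, depth): 420x560x3 uint8, red, green, blue; 420x560 float32, mm along the optical axis (not along the pixel's ray), 0 where there is no reading.
- viewer.get_calibration(name): a dict with "fx", "fy", "cx", "cy" (pixels), "distortion" ([k1, k2, p1, p2, k3] as OpenCV has them; the pictures are not rectified), "rvec" (rotation vector, rad) and "tvec" (3), from world to camera coordinates, as OpenCV has them. Camera axes: x right, y down, z forward; pixel columns grow to the right and rows downward; lengths in mm; the calibration is good to about 2 mm. A picture is of the moment at which its call begins. get_calibration takes no time and is no camera call.
- ctrl.close_job(): hands the job in, once; it reports no verdict.
Trained networks look in the newest picture that a camera, given by its name, has taken for a name from the list of things; names that differ only in an ending like _2 or _b are one class to them, and where a whole thing is asked for, a point or a joint stands for the part that bears it (a point fixed in the world has none). Each returns a list of dicts, best first, with "score" (0 to 1); they miss things now and then, are a little off and sometimes report something else, mostly with a low value. They report only what shows in the picture. A call takes as long as a camera call.
- masks_of(camera, thing): "pixels" (420x560 bool, what is visible of it) and "location" ([column, row] in pixels, amid what is visible of it).
The state is a dict: "t": time; "qpos": joint angles; "qvel": joint speeds; "joint_torque": joint torques, N m; "ee_pos": TCP position; "orientation": TCP orientation; "ft_force": force on the tool from outside, world axes, zero at the start; "moment": the same for the moment, N m; "width": finger opening in mm.
Only numpy, scipy, OpenCV 4.12 (cv2) and the standard library are available. Lean on these libraries where they do the work, as an engineer would, in place of code of your own. Each camera call takes 0.05 s, during which the arm holds its last target. There are 200 camera calls.

TASK

Lift the glaze-sample hanger out of its wooden rack, enter its head into the open end of the slotted rail and slide it in until it is fully home against the spring buffer hidden inside the rail. Press it lightly for a moment so that you feel the buffer bottom out, then let go and leave it hanging there against the buffer. Be gentle: do not force it in the rail or ram the buffer, and leave the mug, the bowl and the plaster mould where they are.

Things in the scene. Friction and masses are not known exactly. Their poses are not given: they have to be found in the camera images.
- hanger_grip (a point): Centre of the hanger's grip block: bare steel, upright, 16 (x) x 24 (y) x 44 (z) mm, to be grasped from above. Under it a steel plate 8 x 60 x 42 mm (its top 22 mm below this point), then a white ceramic tile 10 x 60 x 65 mm (its underside 129 mm below this point). Axes: z up, x from the plate back towards the head, y along the head.
- hanger_head (a point): The centre of the hanger's head, a white plastic bar 8 (x) x 50 (y) x 26 (z) mm that runs inside the rail; it lies +19 mm in x and -44 mm in z from hanger_grip, joined to the plate by a neck 8 mm high (z) and 40 mm long (y). Its -y end meets the buffer, 25 mm from this point. Same axes as hanger_grip.
- hanger: The whole hanger, 0.16 to 0.28 kg; origin at the middle of the tile's underside, 129 mm below hanger_grip. Same axes.
- rail: Display rail, fixed: an aluminium C-section 340 mm long (its y), 35 high, 17 deep, on posts behind it. Origin on the bench under its middle; its axis is 170 mm up. Cavity 11 deep (x), 29 high (z); an 11 mm high slot along the front (-x) face, which looks away from the robot; lips 3 mm thick. +y end open, -y end capped.
- rail_mouth (a point): Centre of the cavity in the plane of the rail's open end. Rail axes: x to the back, y outwards along the rail, z up. The hanger's head enters here towards -y, hanger axes parallel to the rail's, plate and tile in front of the rail; play about 1.5 mm each way. The rail's top is 18 mm above this point.
- stop: Dark steel screw block clamped on the rail, 24 mm long (its y), 34 mm high, black thumb screw in front; origin on the rail's axis at its middle, rail axes. It carries the buffer: a rod up inside the cavity, unseen, whose hard end lies 22 to 55 mm towards +y from this origin (differs each time); a weak sprung pin (under 1 N) sticks out 6 mm further.
- rack: The pale wooden rack block 80 x 100 x 38 mm, fixed on the bench, with a slot 13 mm wide (x), 71 mm long (y) and 26 mm deep in which the hanger's tile stands loosely, upright; origin at its underside.
- mug_mid (a point): Blue mug, 76 mm across, 85 mm high, handle at one side; point half-way up. Leave alone.
- bowl_mid (a point): White bowl, 120 mm across, 50 mm high; point half-way up. Leave alone.
- mould_mid (a point): White plaster mould 60 x 110 x 160 mm with two dark bands; point at its centre. Leave alone.

How it is judged (in metres and radians):
On the way, in this order (a step that is already met when the one before it is completed fails the run):
1. the hanger is lifted clear of the rack (height (world z) of hanger above 0.045 m), for 0.1 s.
2. the head is in the rail through its open end, at least 30 mm deep (y of hanger_head in the frame of rail_mouth below -0.005 m and x of hanger_head in the frame of rail_mouth between -0.005 and 0.005 m and z of hanger_head in the frame of rail_mouth between -0.005 and 0.005 m), for 0.1 s.
3. the head is pressed lightly against the bottomed buffer (over 3 N for 0.2 s; the pin alone gives under 1 N) (contact force between hanger and stop above 3 N), for 0.2 s.
At the end, for the whole second after the job is handed in: The hanger hangs at rest in the rail, released, head in the cavity (within 5 mm of its axis), within 0.25 rad of upright, and still against the buffer's sprung pin (over 0.1 N), so within about 6 mm of fully home (contact force between hanger and stop above 0.1 N and x of hanger_head in the frame of rail_mouth between -0.005 and 0.005 m and z of hanger_head in the frame of rail_mouth between -0.005 and 0.005 m and angle between hanger's own z axis and vertical below 0.25 rad and linear speed of hanger below 0.01 m/s); the robot touches nothing.
It fails at once if the hanger is forced against the rail with more than 25 N (contact force between hanger and rail above 25 N).
It fails at once if the buffer is rammed with more than 20 N (contact force between hanger and stop above 20 N).
It fails at once if the robot pushes on the rail or the stop with more than 20 N (contact force between any of the arm, the fingers and rail above 20 N or contact force between any of the arm, the fingers and stop above 20 N).
It fails at once if the mug, bowl or mould is moved by more than 25 mm (distance of any of mug_mid, bowl_mid, mould_mid from where it was at the start of the episode above 0.025 m).
It also fails if it takes over 58 s, if anything falls off the work surface, if the arm or the gripper's body presses on something with over 40 N, if the wrist force passes 120 N, or if a joint passes its speed limit or range.

## Working session

There is one attempt and no reset: what is moved stays moved. The work goes in short steps, Python scripts to look and compute and a shell command to move; the robot and the scene stay as the last step left them, time stands still between calls to the robot, and variables do not carry over. Pictures are saved under pics/ and viewed, about 8 in all and at most 12, crops included, and the job is handed in when it is done.

```bash
mkdir -p pics; cat > h.py <<'E'
import numpy as np,cv2
from workcell import get_obs,viewer,ctrl,masks_of
from scipy.spatial.transform import Rotation as R
def cal(n):
    c=viewer.get_calibration(n);K=np.array([[c["fx"],0,c["cx"]],[0,c["fy"],c["cy"]],[0,0,1.]])
    return K,np.array(c["distortion"],float),R.from_rotvec(np.ravel(c["rvec"])).as_matrix(),np.ravel(c["tvec"]).astype(float)
def cloud(n,d):
    K,D,Rm,t=cal(n);h,w=d.shape
    u,v=np.meshgrid(np.arange(w),np.arange(h))
    p=cv2.undistortPoints(np.stack([u,v],-1).reshape(-1,1,2).astype(float),K,D).reshape(h,w,2)
    P=np.dstack([p[...,0]*d,p[...,1]*d,d])
    return (P-t)@Rm
def proj(n,X):
    K,D,Rm,t=cal(n)
    return cv2.projectPoints(np.array(X,float).reshape(-1,1,3),Rm,t,K,D)[0].reshape(-1,2)
E
python3 - <<'E'
from h import *
for n in ("side","top"):
    im,d=viewer.get_image(n);cv2.imwrite(f"pics/{n}0.png",im[...,::-1]);np.savez(f"{n}0",im=im,d=d)
    P=cloud(n,d);K,D,Rm,t=cal(n);print(n,"campos",np.round(-Rm.T@t),"f",K[0,0],"look",np.round(Rm[2],2))
    for th in ("hanger","hanger_grip","hanger_head","rail","rail_mouth","stop","rack","mug_mid","bowl_mid","mould_mid"):
        for m in masks_of(n,th)[:2]:
            k=m["pixels"]&(d>0);q=P[k]
            print(th,round(m["score"],2),np.round(m["location"]),k.sum(),*( np.round(np.percentile(q,[2,50,98],axis=0)).tolist() if k.sum() else []))
E
```

```text
side campos [231. 398. 745.] f 384.54916223320146 look [ 0.42 -0.54 -0.73]
hanger 0.84 [354. 204.] 493 [426.0, -321.0, 1.0] [445.0, -191.0, 109.0] [479.0, -172.0, 164.0]
hanger_head 0.95 [360. 202.] 473 [426.0, -226.0, 27.0] [445.0, -191.0, 109.0] [458.0, -172.0, 164.0]
rail 0.81 [241. 256.] 7814 [541.0, -113.0, 1.0] [597.0, 63.0, 43.0] [643.0, 198.0, 191.0]
rail_mouth 0.65 [241. 255.] 7826 [541.0, -114.0, 2.0] [596.0, 63.0, 45.0] [636.0, 198.0, 191.0]
rail_mouth 0.37 [215. 218.] 93 [622.0, 61.0, 171.0] [632.0, 74.0, 186.0] [647.0, 83.0, 188.0]
mug_mid 0.7 [201. 377.] 2144 [444.0, 254.0, 3.0] [491.0, 285.0, 42.0] [530.0, 325.0, 86.0]
mug_mid 0.37 [180. 224.] 1205 [735.0, 16.0, 2.0] [786.0, 60.0, 26.0] [813.0, 129.0, 51.0]
bowl_mid 0.74 [182. 226.] 1212 [733.0, 16.0, 2.0] [786.0, 59.0, 26.0] [814.0, 128.0, 51.0]
bowl_mid 0.53 [361. 206.] 412 [427.0, -222.0, 39.0] [445.0, -191.0, 109.0] [456.0, -172.0, 164.0]
mould_mid 0.86 [338. 134.] 1856 [599.0, -474.0, 7.0] [617.0, -379.0, 114.0] [657.0, -367.0, 161.0]
top campos [ 439.  -85. 1227.] f 499.2339160330313 look [ 0.14  0.02 -0.99]
hang
[... 341 characters left out ...]
[446.0, -198.0, 117.0] [461.0, -174.0, 165.0]
stop 0.65 [223. 189.] 125 [623.0, 60.0, 164.0] [633.0, 69.0, 184.0] [649.0, 82.0, 189.0]
stop 0.16 [438. 198.] 2101 [599.0, -476.0, 12.0] [626.0, -411.0, 158.0] [664.0, -367.0, 163.0]
rack 0.59 [342. 269.] 1050 [412.0, -255.0, 31.0] [459.0, -203.0, 38.0] [496.0, -153.0, 45.0]
rack 0.51 [343. 278.] 318 [429.0, -225.0, 35.0] [446.0, -199.0, 112.0] [463.0, -174.0, 165.0]
mug_mid 0.73 [136. 258.] 1264 [448.0, 251.0, -0.0] [488.0, 294.0, 34.0] [549.0, 322.0, 87.0]
bowl_mid 0.83 [229. 150.] 1746 [710.0, 22.0, 1.0] [768.0, 79.0, 20.0] [813.0, 127.0, 51.0]
mould_mid 0.61 [440. 196.] 2096 [599.0, -476.0, 11.0] [626.0, -411.0, 158.0] [663.0, -367.0, 163.0]
```

```bash
python3 - <<'E'
import cv2,numpy as np
a=cv2.imread("pics/side0.png")[120:320,150:420];b=cv2.imread("pics/top0.png")[120:320,150:420]
c=np.vstack([cv2.resize(x,None,fx=1.5*1.0,fy=1.5) for x in (a,b)]);cv2.imwrite("pics/c0.png",np.hstack([c]))
E
python3 - <<'E'
from h import *
# rail: top surface points in both views
for n in("top","side"):
    f=np.load(n+"0.npz");P=cloud(n,f["d"]);im=f["im"]
    q=P[(P[...,2]>150)&(P[...,2]<196)&(P[...,0]>500)&(P[...,0]<720)&(P[...,1]>-200)&(P[...,1]<260)]
    t=q[(q[:,2]>182)&(q[:,2]<192)]
    if len(t)>20:
        r=cv2.minAreaRect(t[:,:2].astype(np.float32));print(n,len(t),r,np.median(t[:,2]))
        print(np.round(cv2.boxPoints(r)))
        for y in range(-150,250,20):
            s=t[abs(t[:,1]-y)<10]
            if len(s):print(y,len(s),np.round(np.percentile(s[:,0],[3,50,97])))
    g=P[(P[...,2]>145)&(P[...,2]<172)&(P[...,0]>400)&(P[...,0]<490)&(P[...,1]>-240)&(P[...,1]<-140)]
    g=g[g[:,2]>158];print("grip top",len(g),cv2.minAreaRect(g[:,:2].astype(np.float32)),np.median(g,axis=0))
    k=P[(P[...,2]>34)&(P[...,2]<42)&(P[...,0]>380)&(P[...,0]<530)&(P[...,1]>-280)&(P[...,1]<-120)]
    print("rack",len(k),cv2.minAreaRect(k[:,:2].astype(np.float32)))
E
```

```text
top 1511 ((608.51416015625, 39.66180419921875), (343.40087890625, 48.41543960571289), 82.29785919189453) 187.11008012843425
[[ 562. -127.]
 [ 609. -134.]
 [ 656.  207.]
 [ 608.  213.]]
-130 38 [579. 587. 594.]
-110 84 [580. 589. 597.]
-90 97 [569. 587. 600.]
-70 108 [570. 591. 602.]
-50 76 [589. 597. 605.]
-30 83 [591. 599. 608.]
-10 73 [593. 602. 610.]
10 84 [596. 604. 612.]
30 77 [599. 608. 616.]
50 76 [601. 610. 618.]
70 147 [605. 620. 636.]
90 87 [607. 616. 635.]
110 77 [609. 618. 627.]
130 77 [613. 621. 629.]
150 112 [600. 620. 632.]
170 102 [602. 623. 635.]
190 74 [621. 629. 637.]
210 39 [624. 631. 639.]
grip top 87 ((453.9111328125, -202.23822021484375), (15.808168411254883, 23.40448760986328), 14.308259963989258) [ 454.42559662 -202.82253192  162.33591458]
rack 974 ((454.2722473144531, -204.656005859375), (80.46319580078125, 100.48643493652344), 15.561037063598633)
side 1581 ((606.9563598632812, 38.310394287109375), (344.8930969238281, 49.95311737060547), 82.37904357910156) 187.0961262337158
[[ 559. -129.]
 [ 609. -136.]
 [ 655.  206.]
 [ 605.  213.]]
-130 36 [576. 584. 592.]
-110 59 [578. 586. 596.]
-90 74 [565. 585. 598.]
-70 112 [567. 585. 601.]
-50 65 [586. 594. 604.]
-30 70 [589. 597. 607.]
-10 73 [591. 599. 609.]
10 73 [594. 601. 613.]
30 80 [597. 605. 615.]
50 80 [600. 608. 618.]
70 144 [603. 618. 635.]
90 96 [605. 615. 632.]
110 91 [608. 616. 626.]
130 89 [611. 619. 630.]
150 136 [598. 615. 632.]
170 152 [600. 619. 634.]
190 99 [619. 627. 636.]
210 52 [621. 628. 638.]
grip top 67 ((452.0615539550781, -202.57447814941406), (16.040876388549805, 25.70381736755371), 13.233499526977539) [ 451.14489024 -199.5064936   162.58749729]
rack 817 ((451.9636535644531, -203.61952209472656), (79.70278930664062, 101.96421813964844), 15.666385650634766)
```

View pics/c0.png

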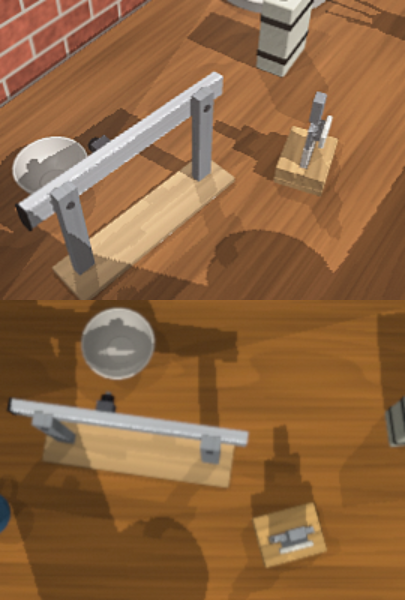

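View pics/side0.png

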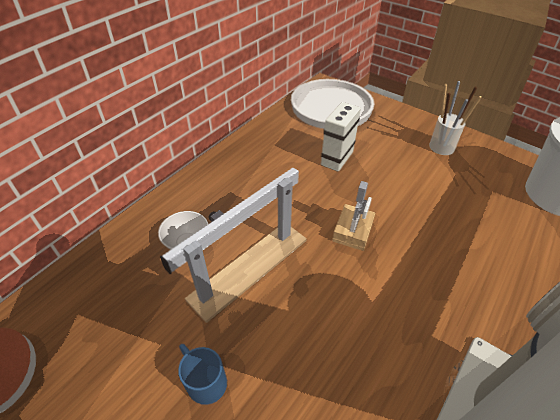

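The pictures: rail running from its dark cap at side pixel (170,262), which is the +y world end, to the open end at (295,175), y≈-131. The thumb screw is at (212,216). The rack with the hanger is at (355,215), with the white head on the robot side. So the hanger's x axis and the rail's x axis both point towards the robot.

```bash
cat >> h.py <<'E'
def go(p,yaw=None):
    """remaining shift (cm, tool axes) to TCP p [mm]; turn az so that tool x lies at yaw (deg, mod 180)"""
    o=get_obs();Rt=R.from_rotvec(o["orientation"]).as_matrix();e=np.array(o["ee_pos"])
    print("t",round(o["t"],2),"ee",np.round(e,1),"toolx yaw",round(np.degrees(np.arctan2(Rt[1,0],Rt[0,0])),2),"z",np.round(Rt[:,2],3),"F",np.round(o["ft_force"],1),"w",round(o["width"],1))
    print("shift cm",np.round(Rt.T@(np.array(p)-e)/10,3))
    if yaw is not None:
        a=(np.degrees(np.arctan2(Rt[1,0],Rt[0,0]))-yaw+90)%180-90;print("az",round(a,2))
E
python3 - <<'E'
from h import *
go([453,-202.5,240],15)
f=np.load("top0.npz")
for n in("top","side"):
    f=np.load(n+"0.npz");P=cloud(n,f["d"]);t=P[(P[...,2]>184)&(P[...,2]<190)&(P[...,0]>550)&(P[...,0]<680)].reshape(-1,3)
    t=t[(t[:,1]>-200)&(t[:,1]<230)]
    for _ in range(8):
        c=np.polyfit(t[:,1],t[:,0],1);t=t[abs(t[:,0]-np.polyval(c,t[:,1]))<11]
    print(n,c,np.degrees(np.arctan(c[0])),len(t),t[:,1].min(),t[:,1].max(),np.ptp(t[:,0]-np.polyval(c,t[:,1])))
    # white head & hanger pieces: yaw of grip from points z>125
    g=P[(P[...,2]>60)&(P[...,2]<115)&(abs(P[...,0]-445)<50)&(abs(P[...,1]+200)<60)]
    hd=g[(g[:,2]>100)];print("head top",len(hd),cv2.minAreaRect(hd[:,:2].astype(np.float32)),np.median(hd,axis=0))
E
```

```text
t 1.1 ee [246.7 574.2 222.7] toolx yaw 66.75 z [ 0.  0. -1.] F [-0.5 -0.   0.3] w 87.7
shift cm [-63.225  49.615  -1.732]
az 51.75
top [1.36385468e-01 6.03332569e+02] 7.766394065029545 1171 -130.30949312392514 209.3659095998298 21.201556910893487
head top 128 ((443.9573974609375, -204.63134765625), (26.775432586669922, 58.08687973022461), 17.084415435791016) [ 437.61313495 -204.57314881  108.44501767]
side [1.36792729e-01 6.01954015e+02] 7.789301032679303 1207 -132.8953898085155 209.26008463962037 21.7645660812683
head top 125 ((437.02130126953125, -200.89178466796875), (24.231355667114258, 58.67818832397461), 2.4021432399749756) [ 438.31124435 -199.38511211  107.52087442]
```

```bash
python3 -m inch '[{"tx":-3.9,"ty":3.1,"tz":-0.4},{"tx":-3.9,"ty":3.1,"tz":-0.4},{"tx":-3.9,"ty":3.1,"tz":-0.4},{"tx":-3.9,"ty":3.1,"tz":-0.4},{"tx":-3.9,"ty":3.1},{"tx":-3.9,"ty":3.1},{"tx":-3.9,"ty":3.1},{"tx":-3.9,"ty":3.1},{"tx":-3.9,"ty":3.1},{"tx":-3.9,"ty":3.1},{"tx":-3.9,"ty":3.1},{"tx":-3.9,"ty":3.1}]'
python3 -m inch '[{"tx":-3.9,"ty":3.1},{"tx":-3.9,"ty":3.1},{"tx":-3.9,"ty":3.1},{"tx":-3.9,"ty":3.1},{"az":10.3},{"az":10.3},{"az":10.3},{"az":10.3},{"az":10.3},{},{},{}]'
python3 -c "
from h import *
go([453,-202.5,126],15)"
```

```text
t 1.1 ee [246.7 574.2 222.7] toolx yaw 66.75 z [ 0.  0. -1.] F [-0.5 -0.   0.3] w 87.7
shift cm [-63.225  49.615   9.668]
az 51.75$[0]: bad value
$[0]: bad value
```

```bash
python3 -m inch '[{"tx":-3.9,"ty":3.1,"tz":-0.4,"ax":0,"ay":0,"az":0,"jaw":1}]'
```

```text
t: 1.23
ee_pos: [259.6, 527.7, 226.4]
orientation: [-2.621, -1.731, -0.002]
ft_force: [1.1, -0.3, 0.2]
width: 88.1
```

```bash
python3 -m inch '[{"tx":-3.9,"ty":3.1,"tz":-0.4,"ax":0,"ay":0,"az":0,"jaw":1},{"tx":-3.9,"ty":3.1,"tz":-0.4,"ax":0,"ay":0,"az":0,"jaw":1},{"tx":-3.9,"ty":3.1,"tz":-0.4,"ax":0,"ay":0,"az":0,"jaw":1},{"tx":-3.9,"ty":3.1,"tz":0,"ax":0,"ay":0,"az":0,"jaw":1},{"tx":-3.9,"ty":3.1,"tz":0,"ax":0,"ay":0,"az":0,"jaw":1},{"tx":-3.9,"ty":3.1,"tz":0,"ax":0,"ay":0,"az":0,"jaw":1},{"tx":-3.9,"ty":3.1,"tz":0,"ax":0,"ay":0,"az":0,"jaw":1},{"tx":-3.9,"ty":3.1,"tz":0,"ax":0,"ay":0,"az":0,"jaw":1},{"tx":-3.9,"ty":3.1,"tz":0,"ax":0,"ay":0,"az":0,"jaw":1},{"tx":-3.9,"ty":3.1,"tz":0,"ax":0,"ay":0,"az":0,"jaw":1},{"tx":-3.9,"ty":3.1,"tz":0,"ax":0,"ay":0,"az":0,"jaw":1},{"tx":-3.9,"ty":3.1,"tz":0,"ax":0,"ay":0,"az":0,"jaw":1}]'
python3 -m inch '[{"tx":-3.9,"ty":3.1,"tz":0,"ax":0,"ay":0,"az":0,"jaw":1},{"tx":-3.9,"ty":3.1,"tz":0,"ax":0,"ay":0,"az":0,"jaw":1},{"tx":-3.9,"ty":3.1,"tz":0,"ax":0,"ay":0,"az":0,"jaw":1},{"tx":0,"ty":0,"tz":0,"ax":0,"ay":0,"az":10.3,"jaw":1},{"tx":0,"ty":0,"tz":0,"ax":0,"ay":0,"az":10.3,"jaw":1},{"tx":0,"ty":0,"tz":0,"ax":0,"ay":0,"az":10.3,"jaw":1},{"tx":0,"ty":0,"tz":0,"ax":0,"ay":0,"az":10.3,"jaw":1},{"tx":0,"ty":0,"tz":0,"ax":0,"ay":0,"az":10.3,"jaw":1},{"tx":0,"ty":0,"tz":0,"ax":0,"ay":0,"az":0,"jaw":1},{"tx":0,"ty":0,"tz":0,"ax":0,"ay":0,"az":0,"jaw":1}]'
python3 -c "
from h import *
go([453,-202.5,126],15)"
```

```text
t: 2.72
ee_pos: [417.2, -52.4, 239.0]
orientation: [2.623, 1.728, 0.001]
ft_force: [1.3, -0.1, 0.2]
width: 88.1
t: 3.98
ee_pos: [456.1, -194.9, 238.7]
orientation: [3.113, 0.422, 0.0]
ft_force: [-0.5, 0.7, -0.7]
width: 87.7
t 3.98 ee [ 456.1 -194.9  238.7] toolx yaw 15.45 z [ 0. -0. -1.] F [-0.5  0.7 -0.7] w 87.7
shift cm [-0.503  0.654 11.273]
az 0.45
```

```bash
python3 -m inch '[{"tx":-0.5,"ty":0.65,"tz":2.0,"ax":0,"ay":0,"az":0.4,"jaw":1},{"tx":0,"ty":0,"tz":3.0,"ax":0,"ay":0,"az":0,"jaw":1},{"tx":0,"ty":0,"tz":1.8,"ax":0,"ay":0,"az":0,"jaw":1},{"tx":0,"ty":0,"tz":0,"ax":0,"ay":0,"az":0,"jaw":1},{"tx":0,"ty":0,"tz":0,"ax":0,"ay":0,"az":0,"jaw":1}]'
python3 -c "
from h import *
go([453,-202.5,126],15)
im,d=viewer.get_image('side')
e=np.array(get_obs()['ee_pos']);print(proj('side',[e,[453,-202.5,163]]))
cv2.imwrite('pics/s1.png',cv2.resize(im[130:270,270:450,::-1],None,fx=4,fy=4))"
```

```text
t: 4.6
ee_pos: [453.4, -202.7, 171.3]
orientation: [3.115, 0.408, 0.001]
ft_force: [0.3, 0.9, 1.6]
width: 87.5
t 4.6 ee [ 453.4 -202.7  171.3] toolx yaw 14.91 z [ 0.001 -0.    -1.   ] F [0.3 0.9 1.6] w 87.5
shift cm [-0.04  -0.032  4.534]
az -0.09
[[362.85733633 181.39643203]
 [362.41319473 184.40017566]]
```

View pics/s1.png

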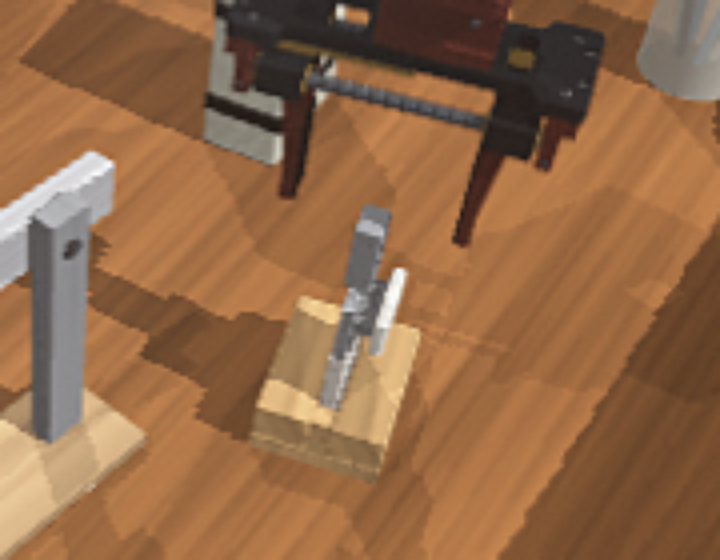

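The open fingers, with tips at crop (288,195) and (462,240), straddle the grip block at (372,215) symmetrically. The white head is on the robot side. I'll descend and grip.

```bash
python3 -m inch '[{"tx":-0.04,"ty":0,"tz":2.0,"ax":0,"ay":0,"az":0,"jaw":1},{"tx":0,"ty":0,"tz":1.6,"ax":0,"ay":0,"az":0,"jaw":1},{"tx":0,"ty":0,"tz":0.8,"ax":0,"ay":0,"az":0,"jaw":0.6},{"tx":0,"ty":0,"tz":0,"ax":0,"ay":0,"az":0,"jaw":0.4},{"tx":0,"ty":0,"tz":0,"ax":0,"ay":0,"az":0,"jaw":0.28},{"tx":0,"ty":0,"tz":0,"ax":0,"ay":0,"az":0,"jaw":0.22},{"tx":0,"ty":0,"tz":0,"ax":0,"ay":0,"az":0,"jaw":0.18},{"tx":0,"ty":0,"tz":0,"ax":0,"ay":0,"az":0,"jaw":0.1},{"tx":0,"ty":0,"tz":0,"ax":0,"ay":0,"az":0,"jaw":0},{"tx":0,"ty":0,"tz":0,"ax":0,"ay":0,"az":0,"jaw":0},{"tx":0,"ty":0,"tz":0,"ax":0,"ay":0,"az":0,"jaw":0}]'
python3 -c "
from h import *
go([453,-202.5,126],15);print(get_obs()['moment'])"
```

```text
t: 6.02
ee_pos: [452.6, -202.6, 126.7]
orientation: [3.115, 0.406, 0.0]
ft_force: [0.2, 0.1, 0.4]
width: 15.7
t 6.03 ee [ 452.6 -202.6  126.7] toolx yaw 14.85 z [ 0. -0. -1.] F [0.2 0.1 0.4] w 15.7
shift cm [0.041 0.001 0.071]
az -0.15
[-0.07884056  0.03128146  0.02118882]
```

```bash
python3 -m inch '[{"tx":0,"ty":0,"tz":-0.8,"ax":0,"ay":0,"az":0,"jaw":0},{"tx":0,"ty":0,"tz":-1.5,"ax":0,"ay":0,"az":0,"jaw":0},{"tx":0,"ty":0,"tz":-2,"ax":0,"ay":0,"az":0,"jaw":0},{"tx":0,"ty":0,"tz":-2,"ax":0,"ay":0,"az":0,"jaw":0},{"tx":0,"ty":0,"tz":-1,"ax":0,"ay":0,"az":0,"jaw":0},{"tx":0,"ty":0,"tz":0,"ax":0,"ay":0,"az":7.55,"jaw":0},{"tx":0,"ty":0,"tz":0,"ax":0,"ay":0,"az":7.55,"jaw":0},{"tx":0,"ty":0,"tz":0,"ax":0,"ay":0,"az":7.55,"jaw":0},{"tx":0,"ty":0,"tz":0,"ax":0,"ay":0,"az":0,"jaw":0},{"tx":0,"ty":0,"tz":0,"ax":0,"ay":0,"az":0,"jaw":0}]'
python3 -c "
from h import *
go([595.1,-192.6,199.7],-7.8)"
```

```text
t: 7.28
ee_pos: [452.5, -202.5, 199.7]
orientation: [-3.135, 0.21, 0.0]
ft_force: [-0.2, 0.4, -2.5]
width: 15.6
t 7.28 ee [ 452.5 -202.5  199.7] toolx yaw -7.66 z [-0.  0. -1.] F [-0.2  0.4 -2.5] w 15.6
shift cm [ 1.4004e+01 -2.8870e+00  2.0000e-03]
az 0.14
```

```bash
python3 -m inch '[{"tx":2,"ty":-0.4,"tz":0,"ax":0,"ay":0,"az":0.14,"jaw":0},{"tx":3,"ty":-0.6,"tz":0,"ax":0,"ay":0,"az":0,"jaw":0},{"tx":3,"ty":-0.6,"tz":0,"ax":0,"ay":0,"az":0,"jaw":0},{"tx":3,"ty":-0.6,"tz":0,"ax":0,"ay":0,"az":0,"jaw":0},{"tx":2,"ty":-0.4,"tz":0,"ax":0,"ay":0,"az":0,"jaw":0},{"tx":1,"ty":-0.3,"tz":0,"ax":0,"ay":0,"az":0,"jaw":0},{"tx":0,"ty":0,"tz":0,"ax":0,"ay":0,"az":0,"jaw":0},{"tx":0,"ty":0,"tz":0,"ax":0,"ay":0,"az":0,"jaw":0},{"tx":0,"ty":0,"tz":0,"ax":0,"ay":0,"az":0,"jaw":0}]'
python3 - <<'E'
from h import *
go([595.1,-192.6,199.7],-7.8)
e=np.array(get_obs()['ee_pos']);c,s=np.cos(np.radians(-7.8)),np.sin(np.radians(-7.8))
hx=np.array([-c,-s,0]);hy=np.array([s,-c,0]);z=np.array([0,0,1.])
g=e+14.3*z;head=g+19*hx-44*z
pts=[head+a*25*hy+b*13*z+k*4*hx for a in(-1,1) for b in(-1,1) for k in(-1,1)]
mouth=np.array([602.15-0.1366*130.5,-130.5,170]);mp=[mouth+a*8.5*hx+b*17.5*z for a in(-1,1) for b in(-1,1)]
ims=[]
for n in("top","side"):
    im,d=viewer.get_image(n);np.savez(n+"1",im=im,d=d)
    P=cloud(n,d)
    m=(abs(P[...,0]-e[0])<90)&(abs(P[...,1]-e[1])<90)
    # head points: white, frame relative to predicted head
    q=(P[m]-head);L=np.stack([q@hx,q@hy,q[:,2]],1)
    k=(abs(L[:,0])<9)&(abs(L[:,1])<32)&(abs(L[:,2])<18)
    if k.sum():print(n,"head local 3/50/97",k.sum(),np.round(np.percentile(L[k],[3,50,97],axis=0),1).tolist())
    # rail points near mouth
    q=P.reshape(-1,3)-mouth;L=np.stack([q@hx,q@hy,q[:,2]],1)
    k=(abs(L[:,0])<14)&(L[:,1]<10)&(L[:,1]>-60)&(abs(L[:,2]-18)<3);print("rail top",k.sum(),np.round(np.percentile(L[k],[3,50,97],axis=0),1).tolist())
    o=proj(n,pts+mp);cen=proj(n,[(head+mouth)/2])[0].astype(int)
    big=cv2.resize(im[cen[1]-50:cen[1]+50,cen[0]-65:cen[0]+65,::-1],None,fx=6,fy=6,interpolation=cv2.INTER_CUBIC)[:600]
    for i,u in enumerate(o):cv2.circle(big,tuple(int(v) for v in ((u-cen+[65,50])*6+3)),3,(0,0,255) if i<8 else (0,255,0),-1)
    cv2.imwrite(f"pics/{n}1.png",big)
E
```

```text
t: 8.4
ee_pos: [594.5, -193.2, 199.8]
orientation: [-3.134, 0.218, 0.001]
ft_force: [-0.5, 0.2, -2.1]
width: 16.0
t 8.4 ee [ 594.5 -193.2  199.8] toolx yaw -7.95 z [-0.  0. -1.] F [-0.5  0.2 -2.1] w 16.0
shift cm [ 0.046 -0.071  0.006]
az -0.15
top head local 3/50/97 3 [[1.0, -24.9, -8.6], [3.4, -24.1, 10.7], [3.4, -22.2, 12.7]]
rail top 166 [[-9.2, -58.2, 15.2], [-0.5, -37.7, 17.6], [11.6, -11.7, 20.7]]
side head local 3/50/97 177 [[-7.7, -23.4, -10.4], [5.2, -3.4, 4.0], [7.0, 24.5, 14.0]]
rail top 146 [[-7.9, -58.1, 15.3], [-0.2, -25.8, 17.3], [8.7, 0.1, 19.5]]
```

View pics/top1.png

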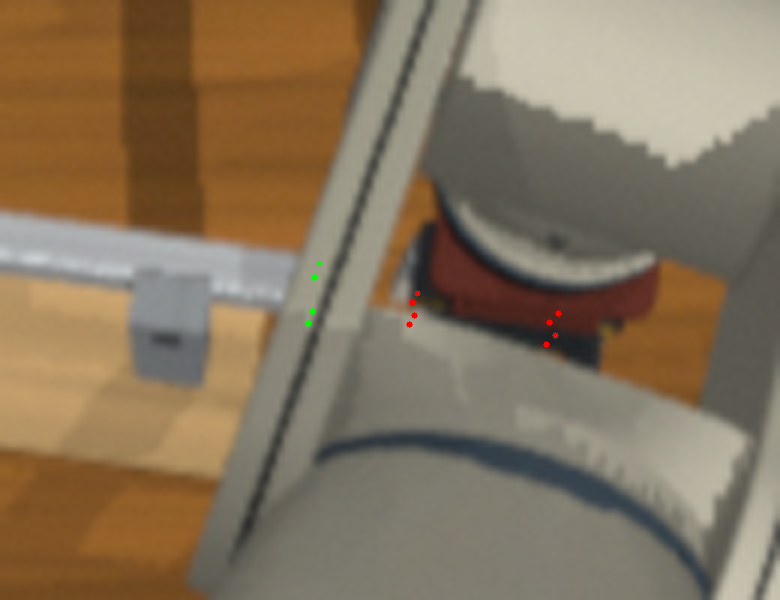

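View pics/side1.png

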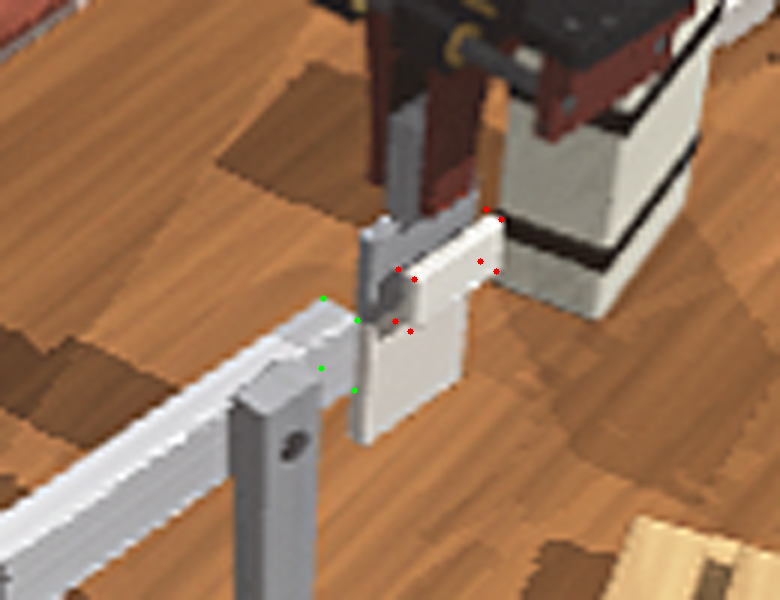

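Side picture: the head's back face (crop 410–505, 220–325) sits on the predicted red corners. The rail end (357,320)–(355,390) sits on the green ones. In the top picture the arm hides the head. I'll compare the depth of the head's and the rail's back faces for the x offset, and of their tops for z.

```bash
cat > rel.py <<'E'
from h import *
f=np.load("side1.npz");P=cloud("side",f["d"]).reshape(-1,3);im=f["im"].reshape(-1,3).astype(int)
c,s=np.cos(np.radians(-7.8)),np.sin(np.radians(-7.8));hx=np.array([-c,-s,0]);hy=np.array([s,-c,0])
mouth=np.array([602.15-0.1366*130.5,-130.5,170]);q=P-mouth;L=np.stack([q@hx,q@hy,q[:,2]],1)
def show(n,k):
    l=L[k];print(n,k.sum(),np.round(np.median(l,0),2),np.round(np.percentile(l,[3,97],axis=0),1).tolist())
    if k.sum()>15:print("   slope dx/dy deg",np.round(np.degrees(np.arctan(np.polyfit(l[:,1],l[:,0],1)[0])),2),"dx/dz",np.round(np.degrees(np.arctan(np.polyfit(l[:,2],l[:,0],1)[0])),1),"dz/dy",np.round(np.degrees(np.arctan(np.polyfit(l[:,1],l[:,2],1)[0])),2))
x,y,z=L.T
show("head back",(y>36)&(y<90)&(x>1)&(x<9)&(abs(z)<9))
show("head top",(y>36)&(y<90)&(x>-4)&(x<8)&(z>10.5)&(z<17))
show("tile back",(y>36)&(y<90)&(x>-25)&(x<-5)&(z<-28)&(z>-75))
show("rail back A",(y>-24)&(y<-2)&(x>4)&(x<13)&(abs(z)<13))
show("rail back B",(y>-150)&(y<-50)&(x>4)&(x<13)&(abs(z)<13))
show("rail top",(y>-150)&(y<-5)&(abs(x)<7)&(z>14)&(z<22))
k=(abs(z)<15)&(abs(x-8.5)<4);print("end y",np.sort(y[k&(y<20)])[-8:])
E
python3 rel.py
```

```text
head back 90 [ 6.03 59.22  0.46] [[2.1, 37.3, -8.1], [7.3, 85.4, 8.8]]
   slope dx/dy deg 1.74 dx/dz -0.9 dz/dy -0.39
head top 56 [ 3.91 61.27 12.3 ] [[-0.6, 38.0, 10.8], [6.9, 84.3, 14.4]]
   slope dx/dy deg -0.46 dx/dz -19.9 dz/dy -0.8
tile back 178 [-11.7   60.48 -53.78] [[-13.4, 37.4, -73.6], [-10.3, 88.2, -32.1]]
   slope dx/dy deg 0.07 dx/dz 0.2 dz/dy -6.25
rail back A 46 [  7.85 -11.02   2.94] [[6.8, -21.3, -12.2], [8.9, -2.4, 12.3]]
   slope dx/dy deg 0.38 dx/dz -0.1 dz/dy -17.53
rail back B 286 [   8.03 -106.58    0.5 ] [[6.7, -148.0, -11.8], [10.0, -62.8, 12.0]]
   slope dx/dy deg 0.29 dx/dz -0.6 dz/dy 0.25
rail top 319 [ -0.17 -85.1   17.23] [[-6.7, -146.3, 15.4], [6.7, -10.0, 19.0]]
   slope dx/dy deg -0.4 dx/dz 11.3 dz/dy 0.0
end y [-1.17131495 -0.36111048  0.52415354  1.29146114  1.55720748  1.62364019
  1.67036492  1.70918804]
```

Kinematics gives +0.5 mm for the x offset. The same-camera depth, from the tile's and head's backs, gives about +2.6 mm. I'll shift part of the way, move closer and average a few frames.

```bash
python3 -m inch '[{"tx":0.2,"ty":-1.0,"tz":0,"ax":0,"ay":0,"az":-0.2,"jaw":0},{"tx":0,"ty":-1.0,"tz":0,"ax":0,"ay":0,"az":0,"jaw":0},{"tx":0,"ty":0,"tz":0,"ax":0,"ay":0,"az":0,"jaw":0},{"tx":0,"ty":0,"tz":0,"ax":0,"ay":0,"az":0,"jaw":0}]'
cat > rel2.py <<'E'
from h import *
c,s=np.cos(np.radians(-7.8)),np.sin(np.radians(-7.8));hx=np.array([-c,-s,0]);hy=np.array([s,-c,0])
mouth=np.array([602.15-0.1366*130.5,-130.5,170]);e=np.array(get_obs()['ee_pos']);go(e,-7.8)
hl=(e+19*hx-mouth);hl=np.array([hl@hx,hl@hy,e[2]+14.3-44-170]);print("kin head",np.round(hl,2))
A=[]
for i in range(4):
    im,d=viewer.get_image("side");L0=(cloud("side",d).reshape(-1,3)-mouth);A.append(np.stack([L0@hx,L0@hy,L0[:,2]],1))
A=np.array(A);print("frame noise",np.median(np.std(A[:,:,0],0)))
L=np.mean(A,0);x,y,z=L.T;Y=y-hl[1]
def show(n,k,ax,exp):
    l=L[k];print(n,k.sum(),"centre est",round(np.median(l[:,ax])-exp,2),"yaw/roll slope",round(np.degrees(np.arctan(np.polyfit(l[:,1],l[:,ax],1)[0])),2))
show("head back",(abs(Y)<22)&(x>1)&(x<9)&(abs(z)<9),0,4)
show("tile back",(abs(Y)<27)&(x>-25)&(x<-5)&(z<-28)&(z>-75),0,-14)
show("head top",(abs(Y)<22)&(x>-2)&(x<5)&(z>10.5)&(z<17),2,13)
show("rail back",(y>-150)&(y<-2)&(x>5)&(x<11)&(abs(z)<13)&~((y>-60)&(y<-20)),0,8.5)
show("rail top",(y>-150)&(y<-5)&(abs(x)<6)&(z>14)&(z<22),2,17.5)
cv2.imwrite("pics/raw_%d.png"%(get_obs()["t"]*100),im[...,::-1])
E
python3 rel2.py
```

```text
t: 9.0
ee_pos: [600.0, -173.4, 199.7]
orientation: [3.134, -0.211, -0.0]
ft_force: [0.2, 0.4, -2.5]
width: 16.0
t 9.0 ee [ 600.  -173.4  199.7] toolx yaw -7.71 z [-0. -0. -1.] F [ 0.2  0.4 -2.5] w 16.0
shift cm [0. 0. 0.]
az 0.09
kin head [-2.350e+00  4.033e+01 -2.000e-02]
frame noise 0.5735954151670659
head back 75 centre est -0.41 yaw/roll slope -0.07
tile back 156 centre est -0.39 yaw/roll slope 0.06
head top 40 centre est -0.56 yaw/roll slope -0.09
rail back 319 centre est -0.51 yaw/roll slope -0.0
rail top 271 centre est -0.22 yaw/roll slope -0.05
```

Now aligned in camera terms: head −0.4 against rail −0.5 in x, head 0.3 mm low in z. I'll enter gently.

```bash
python3 -m inch '[{"tx":0,"ty":-0.5,"tz":-0.03,"ax":0,"ay":0,"az":0.1,"jaw":0},{"tx":0,"ty":-0.5,"tz":0,"ax":0,"ay":0,"az":0,"jaw":0},{"tx":0,"ty":-0.3,"tz":0,"ax":0,"ay":0,"az":0,"jaw":0},{"tx":0,"ty":-0.3,"tz":0,"ax":0,"ay":0,"az":0,"jaw":0},{"tx":0,"ty":-0.2,"tz":0,"ax":0,"ay":0,"az":0,"jaw":0},{"tx":0,"ty":0,"tz":0,"ax":0,"ay":0,"az":0,"jaw":0}]'
python3 -m inch '[{"tx":0,"ty":-0.2,"tz":0,"ax":0,"ay":0,"az":0,"jaw":0},{"tx":0,"ty":-0.2,"tz":0,"ax":0,"ay":0,"az":0,"jaw":0},{"tx":0,"ty":0,"tz":0,"ax":0,"ay":0,"az":0,"jaw":0}]'
python3 rel2.py
```

```text
t: 9.95
ee_pos: [602.4, -155.6, 200.0]
orientation: [3.134, -0.214, -0.0]
ft_force: [-0.1, 0.3, -2.6]
width: 16.2
t: 10.32
ee_pos: [602.9, -151.7, 200.0]
orientation: [3.134, -0.215, -0.0]
ft_force: [-0.3, 0.1, -1.7]
width: 16.0
t 10.32 ee [ 602.9 -151.7  200. ] toolx yaw -7.83 z [-0. -0. -1.] F [-0.3  0.1 -1.7] w 16.0
shift cm [0. 0. 0.]
az -0.03
kin head [-2.33 18.46  0.27]
frame noise 0.571635700216151
head back 70 centre est -0.28 yaw/roll slope -5.39
tile back 100 centre est -0.31 yaw/roll slope 0.03
head top 36 centre est -0.3 yaw/roll slope -2.07
rail back 330 centre est -0.46 yaw/roll slope -0.08
rail top 266 centre est -0.17 yaw/roll slope 0.05
```

```bash
python3 -m inch '[{"tx":0,"ty":-0.3,"tz":0,"ax":0,"ay":0,"az":0,"jaw":0},{"tx":0,"ty":-0.3,"tz":0,"ax":0,"ay":0,"az":0,"jaw":0},{"tx":0,"ty":-0.3,"tz":0,"ax":0,"ay":0,"az":0,"jaw":0},{"tx":0,"ty":-0.3,"tz":0,"ax":0,"ay":0,"az":0,"jaw":0},{"tx":0,"ty":0,"tz":0,"ax":0,"ay":0,"az":0,"jaw":0}]'
python3 -m inch '[{"tx":0,"ty":-0.4,"tz":0,"ax":0,"ay":0,"az":0,"jaw":0},{"tx":0,"ty":-0.4,"tz":0,"ax":0,"ay":0,"az":0,"jaw":0},{"tx":0,"ty":-0.4,"tz":0,"ax":0,"ay":0,"az":0,"jaw":0},{"tx":0,"ty":-0.4,"tz":0,"ax":0,"ay":0,"az":0,"jaw":0},{"tx":0,"ty":-0.4,"tz":0,"ax":0,"ay":0,"az":0,"jaw":0},{"tx":0,"ty":-0.4,"tz":0,"ax":0,"ay":0,"az":0,"jaw":0},{"tx":0,"ty":0,"tz":0,"ax":0,"ay":0,"az":0,"jaw":0}]'
python3 rel2.py; python3 -c "
from h import *
print(get_obs()['moment'])"
```

```text
t: 11.15
ee_pos: [604.6, -139.6, 200.0]
orientation: [-3.134, 0.214, 0.0]
ft_force: [0.4, -1.1, -2.5]
width: 15.8
t: 12.02
ee_pos: [607.9, -115.8, 200.0]
orientation: [3.134, -0.214, -0.0]
ft_force: [-0.3, -0.4, -2.4]
width: 16.1
t 12.03 ee [ 607.9 -115.8  200. ] toolx yaw -7.82 z [-0. -0. -1.] F [-0.3 -0.4 -2.4] w 16.1
shift cm [0. 0. 0.]
az -0.02
kin head [ -2.37 -17.73   0.26]
frame noise 0.5718614824308834
head back 39 centre est 3.86 yaw/roll slope -0.98
tile back 11 centre est -0.49 yaw/roll slope 0.3
head top 12 centre est 3.9 yaw/roll slope -0.97
rail back 315 centre est -0.51 yaw/roll slope 0.0
rail top 267 centre est -0.27 yaw/roll slope -0.01
[-0.08444406  0.02023834  0.00314928]
```

Smooth, with hardly any force. I'll carry on towards head y ≈ −100 (free travel ends at −117 or later), then creep.

```bash
python3 -m inch '[{"tx":0,"ty":-0.4,"tz":0,"ax":0,"ay":0,"az":0,"jaw":0},{"tx":0,"ty":-0.5,"tz":0,"ax":0,"ay":0,"az":0,"jaw":0},{"tx":0,"ty":-0.5,"tz":0,"ax":0,"ay":0,"az":0,"jaw":0},{"tx":0,"ty":-0.5,"tz":0,"ax":0,"ay":0,"az":0,"jaw":0},{"tx":0,"ty":-0.5,"tz":0,"ax":0,"ay":0,"az":0,"jaw":0},{"tx":0,"ty":-0.5,"tz":0,"ax":0,"ay":0,"az":0,"jaw":0},{"tx":0,"ty":-0.5,"tz":0,"ax":0,"ay":0,"az":0,"jaw":0},{"tx":0,"ty":-0.5,"tz":0,"ax":0,"ay":0,"az":0,"jaw":0},{"tx":0,"ty":-0.3,"tz":0,"ax":0,"ay":0,"az":0,"jaw":0},{"tx":0,"ty":0,"tz":0,"ax":0,"ay":0,"az":0,"jaw":0}]'
python3 -m inch '[{"tx":0,"ty":-0.4,"tz":0,"ax":0,"ay":0,"az":0,"jaw":0},{"tx":0,"ty":-0.4,"tz":0,"ax":0,"ay":0,"az":0,"jaw":0},{"tx":0,"ty":-0.4,"tz":0,"ax":0,"ay":0,"az":0,"jaw":0},{"tx":0,"ty":-0.4,"tz":0,"ax":0,"ay":0,"az":0,"jaw":0},{"tx":0,"ty":-0.4,"tz":0,"ax":0,"ay":0,"az":0,"jaw":0},{"tx":0,"ty":-0.4,"tz":0,"ax":0,"ay":0,"az":0,"jaw":0},{"tx":0,"ty":-0.4,"tz":0,"ax":0,"ay":0,"az":0,"jaw":0},{"tx":0,"ty":-0.4,"tz":0,"ax":0,"ay":0,"az":0,"jaw":0},{"tx":0,"ty":-0.4,"tz":0,"ax":0,"ay":0,"az":0,"jaw":0},{"tx":0,"ty":-0.2,"tz":0,"ax":0,"ay":0,"az":0,"jaw":0},{"tx":0,"ty":0,"tz":0,"ax":0,"ay":0,"az":0,"jaw":0}]'
python3 -c "
from h import *
go([0,0,0]);print(get_obs()['moment'])
K=np.load('side0.npz');P=cloud('side',K['d'])
for n in ('top','side'):
  f=np.load(n+'0.npz');P=cloud(n,f['d']);g=f['im'].astype(int).sum(-1)
  k=(P[...,2]>140)&(P[...,2]<200)&(P[...,0]>580)&(P[...,0]<670)&(P[...,1]>30)&(P[...,1]<130)&(g<200)
  print(n,k.sum(),np.percentile(P[k],[5,50,95],axis=0).round().tolist())"
```

```text
t: 13.48
ee_pos: [613.6, -74.3, 200.0]
orientation: [3.134, -0.214, -0.0]
ft_force: [-0.9, 0.3, -2.0]
width: 16.2
t: 14.85
ee_pos: [618.8, -36.7, 200.0]
orientation: [3.134, -0.214, -0.0]
ft_force: [-1.1, -0.7, -1.8]
width: 15.8
t 14.85 ee [618.8 -36.7 200. ] toolx yaw -7.83 z [-0. -0. -1.] F [-1.1 -0.7 -1.8] w 15.8
shift cm [-61.801   4.784  19.998]
[-0.03577022  0.09089761  0.02652841]
top 53 [[629.0, 60.0, 165.0], [642.0, 67.0, 177.0], [648.0, 77.0, 184.0]]
side 32 [[631.0, 66.0, 168.0], [643.0, 77.0, 178.0], [648.0, 82.0, 186.0]]
```

```bash
python3 -m inch '[{"tx":-0.04,"ty":-0.3,"tz":0,"ax":0,"ay":0,"az":0,"jaw":0},{"tx":0,"ty":-0.3,"tz":0,"ax":0,"ay":0,"az":0,"jaw":0},{"tx":0,"ty":-0.3,"tz":0,"ax":0,"ay":0,"az":0,"jaw":0},{"tx":0,"ty":-0.3,"tz":0,"ax":0,"ay":0,"az":0,"jaw":0},{"tx":0,"ty":-0.3,"tz":0,"ax":0,"ay":0,"az":0,"jaw":0},{"tx":0,"ty":0,"tz":0,"ax":0,"ay":0,"az":0,"jaw":0}]'
python3 -m inch '[{"tx":0,"ty":-0.15,"tz":0,"ax":0,"ay":0,"az":0,"jaw":0},{"tx":0,"ty":-0.15,"tz":0,"ax":0,"ay":0,"az":0,"jaw":0},{"tx":0,"ty":-0.1,"tz":0,"ax":0,"ay":0,"az":0,"jaw":0},{"tx":0,"ty":0,"tz":0,"ax":0,"ay":0,"az":0,"jaw":0}]'
python3 -m inch '[{"tx":0,"ty":-0.15,"tz":0,"ax":0,"ay":0,"az":0,"jaw":0},{"tx":0,"ty":-0.15,"tz":0,"ax":0,"ay":0,"az":0,"jaw":0},{"tx":0,"ty":0,"tz":0,"ax":0,"ay":0,"az":0,"jaw":0}]'
```

```text
t: 15.6
ee_pos: [620.5, -21.7, 200.0]
orientation: [3.134, -0.214, 0.0]
ft_force: [0.6, -0.4, -2.0]
width: 16.0
t: 16.1
ee_pos: [621.0, -18.0, 199.9]
orientation: [3.134, -0.215, -0.0]
ft_force: [0.2, 0.1, -2.0]
width: 15.6
t: 16.48
ee_pos: [621.4, -14.9, 200.0]
orientation: [-3.134, 0.214, -0.0]
ft_force: [-1.0, -0.2, -2.2]
width: 15.9
```

```bash
python3 -m inch '[{"tx":0,"ty":-0.1,"tz":0,"ax":0,"ay":0,"az":0,"jaw":0},{"tx":0,"ty":-0.1,"tz":0,"ax":0,"ay":0,"az":0,"jaw":0},{"tx":0,"ty":0,"tz":0,"ax":0,"ay":0,"az":0,"jaw":0}]'
```

```text
t: 16.85
ee_pos: [621.7, -13.0, 200.0]
orientation: [3.134, -0.215, 0.0]
ft_force: [-0.6, -0.6, -2.0]
width: 15.6
```

```bash
python3 -m inch '[{"tx":0,"ty":-0.1,"tz":0,"ax":0,"ay":0,"az":0,"jaw":0},{"tx":0,"ty":0,"tz":0,"ax":0,"ay":0,"az":0,"jaw":0}]'
```

```text
t: 17.1
ee_pos: [621.8, -12.0, 200.0]
orientation: [3.134, -0.215, -0.0]
ft_force: [0.1, 0.4, -1.6]
width: 15.5
```

```bash
python3 -m inch '[{"tx":0,"ty":-0.1,"tz":0,"ax":0,"ay":0,"az":0,"jaw":0},{"tx":0,"ty":-0.1,"tz":0,"ax":0,"ay":0,"az":0,"jaw":0},{"tx":0,"ty":0,"tz":0,"ax":0,"ay":0,"az":0,"jaw":0}]'
```

```text
t: 17.48
ee_pos: [622.1, -10.0, 200.0]
orientation: [-3.134, 0.215, -0.0]
ft_force: [-0.4, -0.0, -1.9]
width: 16.0
```

```bash
python3 -m inch '[{"tx":0,"ty":-0.1,"tz":0,"ax":0,"ay":0,"az":0,"jaw":0},{"tx":0,"ty":0,"tz":0,"ax":0,"ay":0,"az":0,"jaw":0}]'
```

```text
t: 17.73
ee_pos: [622.2, -9.0, 200.0]
orientation: [-3.134, 0.215, 0.0]
ft_force: [0.4, -0.3, -2.3]
width: 16.0
```

```bash
python3 -m inch '[{"tx":0,"ty":-0.1,"tz":0,"ax":0,"ay":0,"az":0,"jaw":0},{"tx":0,"ty":-0.1,"tz":0,"ax":0,"ay":0,"az":0,"jaw":0},{"tx":0,"ty":0,"tz":0,"ax":0,"ay":0,"az":0,"jaw":0}]'
```

```text
t: 18.1
ee_pos: [622.5, -7.0, 200.0]
orientation: [-3.134, 0.215, 0.0]
ft_force: [-0.3, -0.9, -2.2]
width: 15.5
```

```bash
python3 -m inch '[{"tx":0,"ty":-0.1,"tz":0,"ax":0,"ay":0,"az":0,"jaw":0},{"tx":0,"ty":0,"tz":0,"ax":0,"ay":0,"az":0,"jaw":0}]'
```

```text
t: 18.35
ee_pos: [622.6, -6.1, 200.0]
orientation: [-3.134, 0.215, 0.0]
ft_force: [-0.2, 0.1, -2.1]
width: 15.8
```

```bash
python3 -m inch '[{"tx":0,"ty":-0.1,"tz":0,"ax":0,"ay":0,"az":0,"jaw":0},{"tx":0,"ty":-0.1,"tz":0,"ax":0,"ay":0,"az":0,"jaw":0},{"tx":0,"ty":0,"tz":0,"ax":0,"ay":0,"az":0,"jaw":0}]'
```

```text
t: 18.73
ee_pos: [622.9, -4.1, 200.0]
orientation: [-3.134, 0.215, -0.0]
ft_force: [-1.5, -0.1, -2.7]
width: 15.8
```

```bash
python3 -m inch '[{"tx":0,"ty":-0.1,"tz":0,"ax":0,"ay":0,"az":0,"jaw":0},{"tx":0,"ty":0,"tz":0,"ax":0,"ay":0,"az":0,"jaw":0}]'
```

```text
t: 18.98
ee_pos: [623.0, -3.1, 200.0]
orientation: [-3.134, 0.215, -0.0]
ft_force: [-0.0, 1.0, -2.8]
width: 16.1
```

```bash
python3 -m inch '[{"tx":0,"ty":-0.1,"tz":0,"ax":0,"ay":0,"az":0,"jaw":0},{"tx":0,"ty":-0.1,"tz":0,"ax":0,"ay":0,"az":0,"jaw":0},{"tx":0,"ty":0,"tz":0,"ax":0,"ay":0,"az":0,"jaw":0}]'
```

```text
t: 19.35
ee_pos: [623.3, -1.1, 200.0]
orientation: [3.134, -0.215, 0.0]
ft_force: [1.1, 0.5, -2.4]
width: 15.8
```

```bash
python3 -m inch '[{"tx":0,"ty":-0.1,"tz":0,"ax":0,"ay":0,"az":0,"jaw":0},{"tx":0,"ty":0,"tz":0,"ax":0,"ay":0,"az":0,"jaw":0}]'
```

```text
t: 19.6
ee_pos: [623.5, -0.1, 200.0]
orientation: [-3.134, 0.215, -0.0]
ft_force: [-0.3, -0.6, -2.1]
width: 16.1
```

```bash
python3 -m inch '[{"tx":0,"ty":-0.1,"tz":0,"ax":0,"ay":0,"az":0,"jaw":0},{"tx":0,"ty":-0.1,"tz":0,"ax":0,"ay":0,"az":0,"jaw":0},{"tx":0,"ty":0,"tz":0,"ax":0,"ay":0,"az":0,"jaw":0}]'
```

```text
t: 19.98
ee_pos: [623.7, 1.9, 200.0]
orientation: [3.134, -0.215, -0.0]
ft_force: [0.6, 0.1, -1.8]
width: 16.3
```

```bash
python3 -m inch '[{"tx":0,"ty":-0.1,"tz":0,"ax":0,"ay":0,"az":0,"jaw":0},{"tx":0,"ty":0,"tz":0,"ax":0,"ay":0,"az":0,"jaw":0}]'
```

```text
t: 20.23
ee_pos: [623.8, 2.8, 200.0]
orientation: [-3.134, 0.215, 0.0]
ft_force: [1.2, -0.6, -1.8]
width: 16.1
```

```bash
python3 -m inch '[{"tx":0,"ty":-0.1,"tz":0,"ax":0,"ay":0,"az":0,"jaw":0},{"tx":0,"ty":-0.1,"tz":0,"ax":0,"ay":0,"az":0,"jaw":0},{"tx":0,"ty":0,"tz":0,"ax":0,"ay":0,"az":0,"jaw":0}]'
```

```text
t: 20.6
ee_pos: [624.1, 4.9, 200.0]
orientation: [3.134, -0.214, -0.0]
ft_force: [0.6, -0.0, -2.1]
width: 15.8
```

```bash
python3 -m inch '[{"tx":0,"ty":-0.1,"tz":0,"ax":0,"ay":0,"az":0,"jaw":0},{"tx":0,"ty":0,"tz":0,"ax":0,"ay":0,"az":0,"jaw":0}]'; python3 -c "
from h import *
o=get_obs();print(o['moment'],o['ft_force'])"
```

```text
t: 20.85
ee_pos: [624.2, 5.8, 200.0]
orientation: [-3.134, 0.215, 0.0]
ft_force: [-0.6, 0.0, -2.1]
width: 16.1
[-0.03342691  0.10885436  0.07441783] [-0.64753156  0.01103489 -2.14485584]
```

```bash
python3 -m inch '[{"tx":0,"ty":-0.1,"tz":0,"ax":0,"ay":0,"az":0,"jaw":0},{"tx":0,"ty":-0.1,"tz":0,"ax":0,"ay":0,"az":0,"jaw":0},{"tx":0,"ty":0,"tz":0,"ax":0,"ay":0,"az":0,"jaw":0}]'
```

```text
t: 21.22
ee_pos: [624.5, 7.8, 200.0]
orientation: [3.134, -0.215, 0.0]
ft_force: [0.4, 0.9, -1.7]
width: 15.6
```

```bash
python3 -m inch '[{"tx":0,"ty":-0.1,"tz":0,"ax":0,"ay":0,"az":0,"jaw":0},{"tx":0,"ty":0,"tz":0,"ax":0,"ay":0,"az":0,"jaw":0}]'
```

```text
t: 21.48
ee_pos: [624.6, 8.8, 200.0]
orientation: [-3.134, 0.215, 0.0]
ft_force: [0.4, -0.6, -1.8]
width: 15.9
```

```bash
python3 -m inch '[{"tx":0,"ty":-0.1,"tz":0,"ax":0,"ay":0,"az":0,"jaw":0},{"tx":0,"ty":-0.1,"tz":0,"ax":0,"ay":0,"az":0,"jaw":0},{"tx":0,"ty":0,"tz":0,"ax":0,"ay":0,"az":0,"jaw":0}]'
```

```text
t: 21.85
ee_pos: [624.9, 10.8, 200.0]
orientation: [-3.134, 0.215, -0.0]
ft_force: [-0.3, 1.4, -2.5]
width: 16.1
```

```bash
python3 -m inch '[{"tx":0,"ty":-0.1,"tz":0,"ax":0,"ay":0,"az":0,"jaw":0},{"tx":0,"ty":0,"tz":0,"ax":0,"ay":0,"az":0,"jaw":0}]'
```

```text
t: 22.1
ee_pos: [625.1, 11.8, 200.0]
orientation: [-3.134, 0.215, -0.0]
ft_force: [-0.3, -0.3, -1.5]
width: 15.8
```

```bash
python3 -m inch '[{"tx":0,"ty":-0.1,"tz":0,"ax":0,"ay":0,"az":0,"jaw":0},{"tx":0,"ty":-0.1,"tz":0,"ax":0,"ay":0,"az":0,"jaw":0},{"tx":0,"ty":0,"tz":0,"ax":0,"ay":0,"az":0,"jaw":0}]'
```

```text
t: 22.48
ee_pos: [625.3, 13.8, 200.0]
orientation: [3.134, -0.215, -0.0]
ft_force: [-0.1, -0.3, -2.5]
width: 15.9
```

```bash
python3 -m inch '[{"tx":0,"ty":-0.1,"tz":0,"ax":0,"ay":0,"az":0,"jaw":0},{"tx":0,"ty":0,"tz":0,"ax":0,"ay":0,"az":0,"jaw":0}]'
```

```text
t: 22.72
ee_pos: [625.5, 14.7, 200.0]
orientation: [3.134, -0.215, 0.0]
ft_force: [-0.5, 0.1, -1.9]
width: 16.0
```

```bash
python3 -m inch '[{"tx":0,"ty":-0.1,"tz":0,"ax":0,"ay":0,"az":0,"jaw":0},{"tx":0,"ty":-0.1,"tz":0,"ax":0,"ay":0,"az":0,"jaw":0},{"tx":0,"ty":0,"tz":0,"ax":0,"ay":0,"az":0,"jaw":0}]'
```

```text
t: 23.1
ee_pos: [625.7, 16.7, 200.0]
orientation: [3.134, -0.215, -0.0]
ft_force: [0.5, 0.2, -2.3]
width: 15.7
```

```bash
python3 -m inch '[{"tx":0,"ty":-0.1,"tz":0,"ax":0,"ay":0,"az":0,"jaw":0},{"tx":0,"ty":0,"tz":0,"ax":0,"ay":0,"az":0,"jaw":0}]'
```

```text
t: 23.35
ee_pos: [625.9, 17.7, 200.0]
orientation: [3.134, -0.215, -0.0]
ft_force: [-0.3, -0.2, -2.2]
width: 15.9
```

```bash
python3 -m inch '[{"tx":0,"ty":-0.1,"tz":0,"ax":0,"ay":0,"az":0,"jaw":0},{"tx":0,"ty":-0.1,"tz":0,"ax":0,"ay":0,"az":0,"jaw":0},{"tx":0,"ty":0,"tz":0,"ax":0,"ay":0,"az":0,"jaw":0}]'
```

```text
t: 23.72
ee_pos: [626.2, 19.7, 200.0]
orientation: [-3.134, 0.215, -0.0]
ft_force: [0.3, 0.1, -2.1]
width: 15.9
```

```bash
python3 -m inch '[{"tx":0,"ty":-0.1,"tz":0,"ax":0,"ay":0,"az":0,"jaw":0},{"tx":0,"ty":0,"tz":0,"ax":0,"ay":0,"az":0,"jaw":0}]'; python3 - <<'E'
from h import *
ims=[]
for n,c in(("side",(215,225)),("top",(235,190))):
    im,d=viewer.get_image(n);ims.append(cv2.resize(im[c[1]-45:c[1]+45,c[0]-80:c[0]+80,::-1],None,fx=3.2,fy=3.2))
cv2.imwrite("pics/mid.png",np.vstack(ims))
E
```

```text
t: 23.98
ee_pos: [626.3, 20.7, 200.0]
orientation: [3.134, -0.215, 0.0]
ft_force: [-0.7, -0.9, -2.2]
width: 15.6
```

View pics/mid.png

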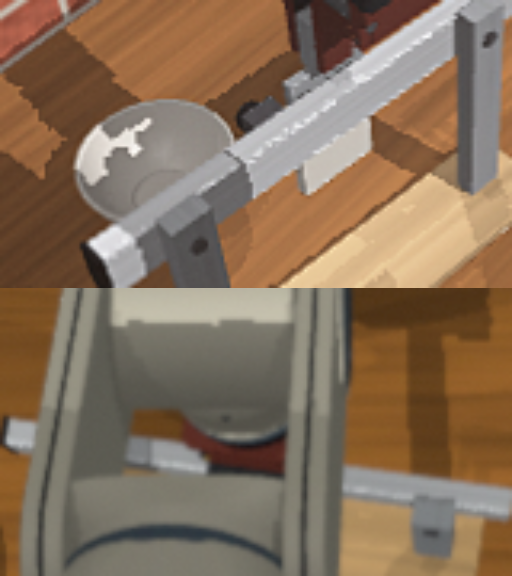

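Mid-slide, the tile hangs upright in front of the rail (crop 300–370, 120–190). The stop block is at (235,180) with its screw at (255,112). A few more mm remain to the latest possible buffer position.

```bash
python3 -m inch '[{"tx":0,"ty":-0.1,"tz":0,"ax":0,"ay":0,"az":0,"jaw":0},{"tx":0,"ty":-0.1,"tz":0,"ax":0,"ay":0,"az":0,"jaw":0},{"tx":0,"ty":0,"tz":0,"ax":0,"ay":0,"az":0,"jaw":0}]'
```

```text
t: 24.45
ee_pos: [626.5, 22.1, 200.0]
orientation: [3.133, -0.214, -0.0]
ft_force: [0.1, -4.7, -2.0]
width: 15.7
```

```bash
python3 -m inch '[{"tx":0,"ty":-0.1,"tz":0,"ax":0,"ay":0,"az":0,"jaw":0},{"tx":0,"ty":0,"tz":0,"ax":0,"ay":0,"az":0,"jaw":0}]'
```

```text
t: 24.7
ee_pos: [626.6, 22.3, 200.1]
orientation: [3.132, -0.214, -0.0]
ft_force: [-0.5, -7.6, 0.1]
width: 16.1
```

Bottomed, at about 7.6 N. I'll hold briefly, ease off, lower slightly, then release.

```bash
python3 -m inch '[{"tx":0,"ty":0,"tz":0,"ax":0,"ay":0,"az":0,"jaw":0},{"tx":0,"ty":0,"tz":0,"ax":0,"ay":0,"az":0,"jaw":0}]'; python3 -m inch '[{"tx":0,"ty":0.12,"tz":0,"ax":0,"ay":0,"az":0,"jaw":0},{"tx":0,"ty":0,"tz":0.06,"ax":0,"ay":0,"az":0,"jaw":0},{"tx":0,"ty":0,"tz":0,"ax":0,"ay":0,"az":0,"jaw":0}]'; python3 -c "
from h import *
go([0,0,0]);print(get_obs()['moment'])"
```

```text
t: 24.95
ee_pos: [626.6, 22.3, 200.1]
orientation: [3.132, -0.214, -0.0]
ft_force: [-0.9, -8.2, 0.3]
width: 15.9
t: 25.32
ee_pos: [626.6, 22.2, 199.6]
orientation: [3.134, -0.214, 0.0]
ft_force: [-0.0, -5.1, 0.3]
width: 15.7
t 25.32 ee [626.6  22.2 199.6] toolx yaw -7.83 z [ 0.    -0.001 -1.   ] F [-0.  -5.1  0.3] w 15.7
shift cm [-61.783  10.723  19.943]
[-1.04137663  0.2897754   0.13376287]
```

```bash
python3 -m inch '[{"tx":0,"ty":0.1,"tz":0,"ax":0,"ay":0,"az":0,"jaw":0},{"tx":0,"ty":0,"tz":0,"ax":0,"ay":0,"az":0,"jaw":0}]'; python3 -c "
from h import *
o=get_obs();print(o['moment'])"
```

```text
t: 25.58
ee_pos: [626.5, 21.9, 199.2]
orientation: [-3.133, 0.215, -0.0]
ft_force: [-0.3, -1.1, -2.6]
width: 15.9
[-0.21179099  0.0080468  -0.03363034]
```

```bash
python3 -m inch '[{"tx":0,"ty":0,"tz":0,"ax":0,"ay":0,"az":0,"jaw":0.2},{"tx":0,"ty":0,"tz":0,"ax":0,"ay":0,"az":0,"jaw":0.24},{"tx":0,"ty":0,"tz":0,"ax":0,"ay":0,"az":0,"jaw":0.3},{"tx":0,"ty":0,"tz":0,"ax":0,"ay":0,"az":0,"jaw":0.4},{"tx":0,"ty":0,"tz":0,"ax":0,"ay":0,"az":0,"jaw":0.5},{"tx":0,"ty":0,"tz":0,"ax":0,"ay":0,"az":0,"jaw":0.5}]'
python3 - <<'E'
from h import *
go([0,0,0])
im,d=viewer.get_image("side");np.savez("side2",im=im,d=d);c=(230,215)
cv2.imwrite("pics/rel.png",cv2.resize(im[c[1]-60:c[1]+60,c[0]-80:c[0]+80,::-1],None,fx=4.5,fy=4.5))
E
```

```text
t: 26.32
ee_pos: [626.4, 21.4, 199.4]
orientation: [-3.134, 0.215, 0.0]
ft_force: [-0.0, 0.6, -0.0]
width: 43.9
t 26.32 ee [626.4  21.4 199.4] toolx yaw -7.85 z [-0.  0. -1.] F [-0.   0.6 -0. ] w 43.9
shift cm [-61.76   10.669  19.939]
```

View pics/rel.png

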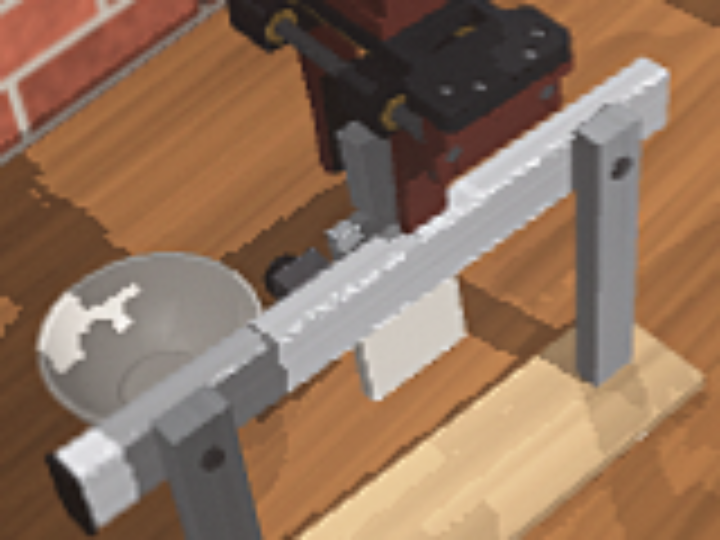

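The fingers are off the grip block (crop 370,180) and the tile hangs from the rail (410,345). I'll retreat straight up and check.

```bash
python3 -m inch '[{"tx":0,"ty":0,"tz":-1,"ax":0,"ay":0,"az":0,"jaw":0.5},{"tx":0,"ty":0,"tz":-2,"ax":0,"ay":0,"az":0,"jaw":0.5},{"tx":0,"ty":0,"tz":-3,"ax":0,"ay":0,"az":0,"jaw":0.5},{"tx":0,"ty":0,"tz":-3,"ax":0,"ay":0,"az":0,"jaw":0.5},{"tx":0,"ty":0,"tz":-3,"ax":0,"ay":0,"az":0,"jaw":0.5},{"tx":0,"ty":0,"tz":0,"ax":0,"ay":0,"az":0,"jaw":0.5},{"tx":0,"ty":0,"tz":0,"ax":0,"ay":0,"az":0,"jaw":0.5}]'
cat > fin.py <<'E'
from h import *
c,s=np.cos(np.radians(-7.8)),np.sin(np.radians(-7.8));hx=np.array([-c,-s,0]);hy=np.array([s,-c,0])
mouth=np.array([602.15-0.1366*130.5,-130.5,170])
def L(d):
    q=cloud("side",d).reshape(-1,3)-mouth;return np.stack([q@hx,q@hy,q[:,2]],1)
def rep(n,d):
    l=L(d);x,y,z=l.T
    k=(x>-30)&(x<-4)&(y>-200)&(y<-110)&(z>-90)&(z<-28);t=l[k]
    print(n,"tile",k.sum(),"y ext",np.round(np.percentile(t[:,1],[2,98]),1),"x",np.round(np.median(t[:,0]),1),"z min",t[:,2].min().round(1),"tilt dx/dz deg",np.round(np.degrees(np.arctan(np.polyfit(t[:,2],t[:,0],1)[0])),1))
    k=(x>-35)&(x<-8)&(y>-185)&(y<-125)&(z>24)&(z<72);t=l[k];print("  grip",k.sum(),np.round(np.percentile(t,[5,50,95],axis=0),1).tolist()) if k.sum() else 0
rep("released",np.load("side2.npz")["d"])
im,d=viewer.get_image("side");rep("after retreat",d);go([0,0,0])
cv2.imwrite("pics/fin.png",cv2.resize(im[155:275,150:310,::-1],None,fx=4.5,fy=4.5))
E
python3 fin.py
```

```text
t: 27.25
ee_pos: [625.9, 21.4, 318.8]
orientation: [3.134, -0.215, -0.001]
ft_force: [0.1, 0.2, -0.6]
width: 44.0
released tile 352 y ext [-185.2 -126.7] x -7.8 z min -87.7 tilt dx/dz deg -5.1
  grip 185 [[-30.8, -167.1, 27.0], [-18.3, -163.5, 47.2], [-14.4, -153.2, 63.1]]
after retreat tile 352 y ext [-185.2 -126.7] x -8.0 z min -88.4 tilt dx/dz deg -5.8
  grip 278 [[-31.0, -167.2, 26.9], [-18.2, -158.7, 49.4], [-14.5, -145.0, 63.6]]
t 27.3 ee [625.7  21.4 318.2] toolx yaw -7.84 z [-0.002 -0.    -1.   ] F [-0.4 -0.   0.1] w 43.9
shift cm [-61.637  10.645  31.936]
```

View pics/fin.png

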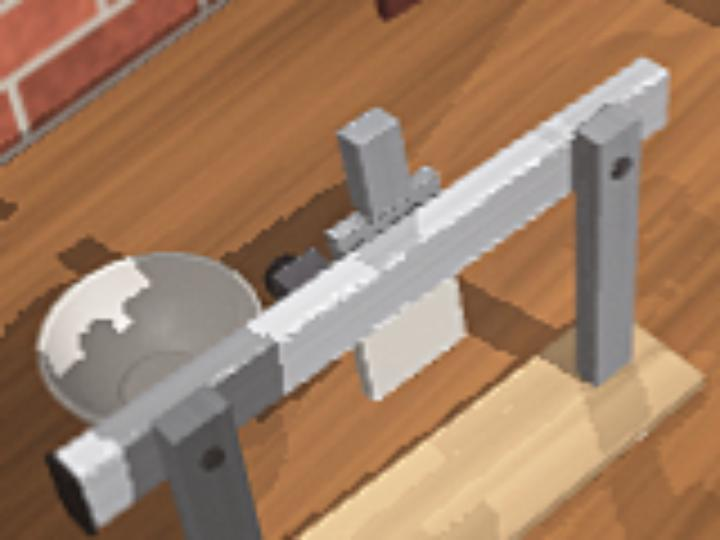

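```bash
cat >> fin.py <<'E'
l=L(np.load("side1.npz")["d"]);x,y,z=l.T;k=(x>-30)&(x<-4)&(y>20)&(y<110)&(z>-90)&(z<-28)
e=np.array([594.5,-193.2,170])+19*hx-mouth;print("bias cam-kin y",np.percentile(l[k,1],[2,98]).mean()-e@hy,"bottomed kin y",(np.array([626.6,22.3,170])+19*hx-mouth)@hy)
E
python3 fin.py
```

```text
released tile 352 y ext [-185.2 -126.7] x -7.8 z min -87.7 tilt dx/dz deg -5.1
  grip 185 [[-30.8, -167.1, 27.0], [-18.3, -163.5, 47.2], [-14.4, -153.2, 63.1]]
after retreat tile 355 y ext [-185.3 -126.7] x -7.9 z min -88.2 tilt dx/dz deg -5.0
  grip 276 [[-31.1, -167.1, 27.1], [-18.0, -158.5, 49.2], [-14.7, -144.7, 63.5]]
t 27.35 ee [625.6  21.4 318. ] toolx yaw -7.84 z [-0.002 -0.    -1.   ] F [-0.6  0.8 -0.7] w 44.1
shift cm [-61.611  10.645  31.946]
bias cam-kin y -0.1483298329349907 bottomed kin y -157.12382227894096
```

```bash
python3 -c "
from workcell import ctrl
print(ctrl.close_job())"
```

```text
the job is handed in; nothing more can be done
None
```

The hanger is out of its rack and hanging in the rail against the buffer, and I handed the job in at 27.4 s. No verdict came back.

**What I did**
- **Pick-up and entry:** I gripped the grip block from above and lifted the hanger clear. I aligned its head with the rail's open end using side-camera depth and slid it in with about 1 N or less of side force.
- **Buffer:** it bottomed at head y ≈ −157 mm. I pressed at about 5–8 N for roughly 0.5 s or more, eased off to about 1 N, opened the jaws and went straight up.

**Last checks**
- **Released and still:** the tile did not move between the picture after release and the ones after retreating. The gripper is about 120 mm above.
- **Position:** the head is about 1.3 mm back from the bottomed position, inside the pin's 6 mm travel.
- **Tilt:** about 5° (0.09 rad), from the play in the rail. The limit is 0.25 rad.

**Not confirmed or disagreed**
- **Pin contact:** I inferred it from position, because the pin's force of under 1 N is below the wrist sensor's noise.
- **Sideways position:** arm kinematics and camera disagreed by about 2 mm across the rail. I followed the camera, and the smooth entry bore it out.
- **Other objects:** I did not re-measure the mug, bowl or mould at the end. The arm's path kept well clear of them.

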